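# Line up vial caps in the slot of the cap-loading tray

## Robot

A 6-joint arm with a two-finger parallel gripper is mounted at the origin on a cart in front of the work surface, level with it; the furniture and walls round the work are solid. World frame = base frame: x ahead of the robot, y to its left, z up, the work surface at z = 0. Lengths are in m, angles in rad, forces in N, time in s.
With the tool pointing down it reaches from about 0.35 to 0.8 m from the base axis. Payload 7.3 kg.
Tool frame: the origin (TCP) lies between the finger pads; the fingertips stand 25 mm ahead of it and the grasp point (between the pads) lies 6 mm ahead of it (r.tip_extent is the distance from the TCP to the fingertips, in m); z points along the fingers, y is the line along which they close (so a half turn about z gives the same grasp; the last joint's range is limited). The gripper opens to 85 mm and grips with 20 to 120 N. Pads are 22 mm wide; open, the fingers measure 114 mm over their backs; the gripper's body (76 mm by 85 mm) begins 54 mm behind the grasp point. The pads swing forward as they close: fully open they stand 13 mm farther back than shut.
Start: joints at [1.053, 0.342, 1.524, -0, 1.275, -0.146], TCP at [0.191, 0.489, 0.228] pointing down, gripper open.
Joint ranges: [-2.53, 2.53], [-0.77, 2.02], [0.04, 2.7], [-1, 4.14], [0.28, 2.66], [-3.11, 3.11]. Speed limits (rad/s): [2.57, 2.57, 3.14, 3.14, 3.14, 3.14].

## Interface

Orientations are given as a unit quaternion [x, y, z, w].
In Python, from workcell import r, command_gripper, optics gives the robot as it stands. The module is installed in compiled form; this text tells all that it offers. Calls block until the motion is done:
- r.reach(position, orientation): joint-space move of the TCP to a pose.
- r.move_straight(position, orientation=None, speed=0.15, max_force=None): straight line of the TCP; orientation=None keeps the orientation; speed is the mean speed in m/s. With max_force (N) it stops when the force on the tool has changed by that much, and returns True; else False.
- r.movej(angles): joint-space move.
- command_gripper(opening, force=None): finger opening in m; force is the grip in N (None keeps the last); returns when the fingers have stopped.
- r.hold(seconds).
- r.solve_ik(position, orientation): joint angles nearest the present ones, or None.
- r.read_state(): the state.
- optics.get_image(name): name is "scene" or "side" or "wrist"; returns (picture, depth): 420x560x3 uint8, red, green, blue; 420x560 float32, m along the optical axis (not along the pixel's ray), 0 where there is no reading.
- optics.camera_model(name): a dict with "K" (3x3 intrinsics, pixels), "R" (3x3) and "t" (3): a world point X has camera coordinates R X + t; the wrist camera has in their place "tool_from_camera" (4x4, takes a point from camera to tool coordinates, whose origin is the TCP and whose axes are the flange's). Camera axes: x right, y down, z forward; pixel columns grow to the right and rows downward; lengths in m; the calibration is good to about 2 mm. A picture is of the moment at which its call begins: read the wrist's pose just before it. camera_model takes no time and is no camera call.
A pose or a line that the arm cannot do raises r.PlanningError and nothing moves.
- r.finish_job(): hands the job in; it is judged then, once.
The state is a dict: "time_s": time; "joint_positions": joint angles; "dq": joint speeds; "tau": joint torques, N m; "eef_pos": TCP position; "eef_rot": TCP orientation; "contact_force": force on the tool from outside, world axes, zero at the start; "torque": the same for the moment, N m; "grip_width": finger opening in m; "grip_force": force on a finger pad.
Only numpy, scipy, OpenCV 4.12 (cv2) and the standard library are available. Lean on these libraries where they do the work, as an engineer would, in place of code of your own. Each camera call takes 0.05 s, during which the arm holds its last target. There are 200 camera calls.

## Task

Load the cap tray: with the fingertips, sweep the three loose black screw caps across the tray one at a time through the narrow gate, so that each drops flat into the slot behind it and all three lie there in a row. Only push the caps, gently and always standing on their open side: never pinch, lift or tip one. Leave the white septa tin on the tray and the two vials beside it as they stand, and finish with the hand clear.

Things in the scene. Friction and masses are not known exactly. Their poses are not given: they have to be found in the camera images.
- cap_tray: cap-loading tray, fixed to the bench: steel deck, white plastic block along one side. Origin at bench height under the middle of the gate, at the step where deck meets slot. z up; +y from the gate out over the deck, so caps are swept toward -y; x across the gate. The rim round the deck is 6 mm wide; rim and block tops are 16 mm above the bench, 7 mm above the deck
- deck_mid (a point): middle of the level deck, on its surface, 9 mm above the bench, 117 mm from the gate along the tray's +y. The open deck spans 102 mm either side of here along tray x and reaches from the white block's edge (26 mm from the gate) to the rear rim (207 mm). A cap on the deck stands 13 mm proud of rim and block
- gate (a point): middle of the gate, at deck height (9 mm above the bench), on the edge of the step. The gate is 33 mm wide; before it, in the white block, a V entry narrows at 45 degrees each side from 84 mm wide (26 mm before the gate) to the gate. Just past it the floor drops 5 mm: a cap swept wholly past this edge drops into the slot, pushed some mm farther it lies flat
- slot_end (a point): middle of the closed end of the slot, on the slot floor, 4 mm above the bench and 96 mm from the gate along the tray's -y. The slot is 33 mm wide all along and holds the three 28 mm caps in a row with 12 mm to spare; a cap in it stands 8 mm proud of the block. Caps already in the slot are pushed on toward this end by the next cap
- cap_1_center (a point): black plastic screw cap of a sample vial, 28 mm in diameter, 20 mm high, ribbed sides, pale septum in its top, about 12 g, loose, open side down; this point is its centre, half-way up; z is its upright axis. It starts on the deck (centre 19 mm above the bench); home in the slot its centre is 14 mm above the bench
- cap_2_center (a point): black plastic screw cap of a sample vial, 28 mm in diameter, 20 mm high, ribbed sides, pale septum in its top, about 12 g, loose, open side down; this point is its centre, half-way up; z is its upright axis. It starts on the deck (centre 19 mm above the bench); home in the slot its centre is 14 mm above the bench
- cap_3_center (a point): black plastic screw cap of a sample vial, 28 mm in diameter, 20 mm high, ribbed sides, pale septum in its top, about 12 g, loose, open side down; this point is its centre, half-way up; z is its upright axis. It starts on the deck (centre 19 mm above the bench); home in the slot its centre is 14 mm above the bench
- cap_1: the cap of point cap_1_center; origin at the centre of its underside
- cap_2: the cap of point cap_2_center; origin at the centre of its underside
- cap_3: the cap of point cap_3_center; origin at the centre of its underside
- septa_tin: round white tin with lid, 56 mm in diameter and 32 mm high, loose, standing on the deck in the corner farthest from the gate and from the robot; origin at the centre of its underside; to be left alone
- vial_a: sample vial with black cap, 28 mm in diameter, 95 mm high, loose, standing upright on the bench on the far side of the white block that holds the slot; origin at the centre of its underside; to be left alone
- vial_b: sample vial with white cap, 28 mm in diameter, 95 mm high, loose, standing beside the other vial; origin at the centre of its underside; to be left alone
Things that resemble listed ones, but are neither listed nor needed, are in the scene too. What is shaped like the cap_1 but orange or turquoise is not meant.

How it is judged:
On the way, in this order (a step that is already met when the one before it is completed fails the run):
1. a first cap lies flat in the slot, the others still outside (((z of cap_1_center in the frame of cap_tray below 0.0165 m and x of cap_1_center in the frame of cap_tray between -0.006 and 0.006 m and y of cap_1_center in the frame of cap_tray between -0.09 and -0.01 m and angle between cap_1_center's own z axis and vertical below 0.12 rad) or (z of cap_2_center in the frame of cap_tray below 0.0165 m and x of cap_2_center in the frame of cap_tray between -0.006 and 0.006 m and y of cap_2_center in the frame of cap_tray between -0.09 and -0.01 m and angle between cap_2_center's own z axis and vertical below 0.12 rad) or (z of cap_3_center in the frame of cap_tray below 0.0165 m and x of cap_3_center in the frame of cap_tray between -0.006 and 0.006 m and y of cap_3_center in the frame of cap_tray between -0.09 and -0.01 m and angle between cap_3_center's own z axis and vertical below 0.12 rad))), for 0.2 s.
2. a second cap lies flat in the slot, the third still outside ((((z of cap_1_center in the frame of cap_tray below 0.0165 m and x of cap_1_center in the frame of cap_tray between -0.006 and 0.006 m and y of cap_1_center in the frame of cap_tray between -0.09 and -0.01 m and angle between cap_1_center's own z axis and vertical below 0.12 rad) and (z of cap_2_center in the frame of cap_tray below 0.0165 m and x of cap_2_center in the frame of cap_tray between -0.006 and 0.006 m and y of cap_2_center in the frame of cap_tray between -0.09 and -0.01 m and angle between cap_2_center's own z axis and vertical below 0.12 rad)) or ((z of cap_1_center in the frame of cap_tray below 0.0165 m and x of cap_1_center in the frame of cap_tray between -0.006 and 0.006 m and y of cap_1_center in the frame of cap_tray between -0.09 and -0.01 m and angle between cap_1_center's own z axis and vertical below 0.12 rad) and (z of cap_3_center in the frame of cap_tray below 0.0165 m and x of cap_3_center in the frame of cap_tray between -0.006 and 0.006 m and y of cap_3_center in the frame of cap_tray between -0.09 and -0.01 m and angle between cap_3_center's own z axis and vertical below 0.12 rad)) or ((z of cap_2_center in the frame of cap_tray below 0.0165 m and x of cap_2_center in the frame of cap_tray between -0.006 and 0.006 m and y of cap_2_center in the frame of cap_tray between -0.09 and -0.01 m and angle between cap_2_center's own z axis and vertical below 0.12 rad) and (z of cap_3_center in the frame of cap_tray below 0.0165 m and x of cap_3_center in the frame of cap_tray between -0.006 and 0.006 m and y of cap_3_center in the frame of cap_tray between -0.09 and -0.01 m and angle between cap_3_center's own z axis and vertical below 0.12 rad)))), for 0.2 s.
3. all three caps lie flat in the slot (z of each of cap_1_center, cap_2_center, cap_3_center in the frame of cap_tray below 0.0165 m and x of cap_1_center in the frame of cap_tray between -0.006 and 0.006 m and y of cap_1_center in the frame of cap_tray between -0.09 and -0.01 m and angle between each of cap_1_center, cap_2_center, cap_3_center's own z axis and vertical below 0.12 rad and x of cap_2_center in the frame of cap_tray between -0.006 and 0.006 m and y of cap_2_center in the frame of cap_tray between -0.09 and -0.01 m and x of cap_3_center in the frame of cap_tray between -0.006 and 0.006 m and y of cap_3_center in the frame of cap_tray between -0.09 and -0.01 m), for 0.2 s.
At the end, for the whole second after the job is handed in: All three caps rest flat (within 0.12 rad) on the floor of the slot behind the gate, in a row and at rest: centre within 6 mm of the slot's middle line, 10 to 90 mm beyond the step, and less than 16.5 mm above the tray's underside (all of step 3 and linear speed of each of cap_1, cap_2, cap_3 below 0.02 m/s); the robot touches nothing.
It fails at once if a cap is lifted more than 8 mm above the deck (z of any of cap_1_center, cap_2_center, cap_3_center in the frame of cap_tray above 0.027 m).
It fails at once if a cap is tipped by more than 0.7 rad (angle between any of cap_1_center, cap_2_center, cap_3_center's own z axis and vertical above 0.7 rad).
It fails at once if a cap is pinched or pressed with more than 20 N by the fingers (contact force between the fingers and cap_1 above 20 N or contact force between the fingers and cap_2 above 20 N or contact force between the fingers and cap_3 above 20 N).
It fails at once if the tin or a vial is shifted more than 15 mm or tipped (distance of any of septa_tin, vial_a, vial_b from where it was at the start of the episode above 0.015 m or angle between any of septa_tin, vial_a, vial_b's own z axis and vertical above 0.3 rad).
It also fails if it takes over 64 s, if anything falls off the work surface, if the arm or the gripper's body presses on something with over 40 N, if the wrist force passes 120 N, or if a joint passes its speed limit or range.

## Working session

There is one attempt and no reset: what is moved stays moved. The work goes in short steps, each a Python script; the robot and the scene stay as the last script left them, time stands still between calls to the robot, and variables do not carry over. Pictures are saved under pics/ and viewed, at most 10 in all, crops included, and the job is handed in when it is done.

```bash
mkdir -p pics; python3 - <<'E'
from workcell import r, optics
import cv2, numpy as np, pickle
d={}
for n in("scene","side"):
    p,z=optics.get_image(n); d[n]=(p,z,optics.camera_model(n))
    cv2.imwrite(f"pics/{n}0.png",cv2.cvtColor(p,cv2.COLOR_RGB2BGR))
    m=d[n][2]; print(n,m["K"][0,0],(-m["R"].T@m["t"]).round(3),m["R"][2].round(2))
pickle.dump(d,open("d0.pkl","wb"))
print(r.tip_extent,r.read_state()["time_s"],r.read_state()["eef_rot"])
E
```

```text
scene 449.46313644332645 [0.323 0.677 0.618] [ 0.32 -0.68 -0.66]
side 452.66006839535873 [ 0.561 -0.692  0.382] [ 0.04  0.91 -0.41]
0.025 0.1 [ 1.84827061e-01  9.82770830e-01 -6.38118619e-04 -2.14020432e-04]
```

View pics/scene0.png

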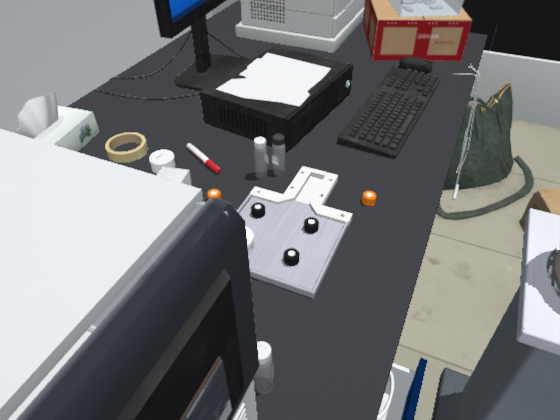

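View pics/side0.png

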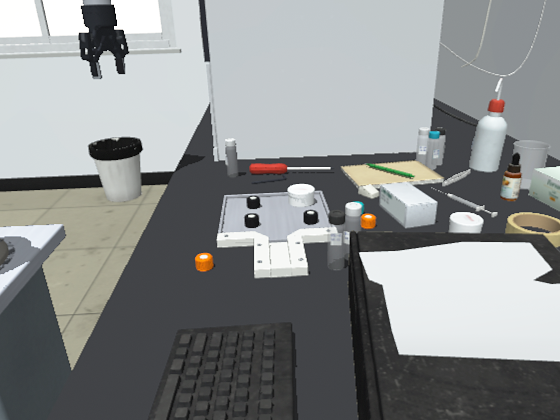

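The scene shows three black caps on the deck at (258,210), (311,225) and (291,256), which appear in the side view at (311,217), (251,220) and (253,202). 

Things that could be mistaken for them:
- Orange caps at scene (214,196) and (369,198).
- A turquoise cap at side (358,205).
- The black-capped vial at scene (279,155).

The tin is at side (300,195). I choose the three black ones on the steel deck.

```bash
cat > vis.py <<'E'
import numpy as np, cv2
def ray(m,uv,z):
    uv=np.atleast_2d(np.float64(uv)); c=-m["R"].T@m["t"]
    d=np.c_[uv,np.ones(len(uv))]@np.linalg.inv(m["K"]).T@m["R"]
    return c+d*((z-c[2])/d[:,2])[:,None]
def cloud(m,z):
    v,u=np.mgrid[:z.shape[0],:z.shape[1]]
    P=np.stack([u,v,np.ones_like(u)],-1)@np.linalg.inv(m["K"]).T*z[...,None]
    return (P-m["t"])@m["R"]
def ortho(p,m,z,x0,x1,y0,y1,s):   # image up = +x world, left = +y world ; s px per m
    W,H=int((y1-y0)*s),int((x1-x0)*s)
    X=np.array([[x1,y1,z],[x1,y0,z],[x0,y0,z],[x0,y1,z]])
    q=(X@m["R"].T+m["t"])@m["K"].T; q=q[:,:2]/q[:,2:]
    M=cv2.getPerspectiveTransform(np.float32(q),np.float32([[0,0],[W,0],[W,H],[0,H]]))
    return cv2.warpPerspective(p,M,(W,H))
E
python3 - <<'E'
import pickle,numpy as np,cv2
from vis import *
d=pickle.load(open("d0.pkl","rb"))
S={"scene":[(258,206),(311,221),(291,252)],"side":[(311,213),(251,216),(253,198)]}
for n in d:
    p,z,m=d[n]; print(n,"caps z.029",ray(m,S[n],.029).round(3)[:,:2].tolist())
    P=cloud(m,z)
    # top-ofcap points
    x0,x1,y0,y1=.3,.85,-.25,.35
    ok=(P[...,2]>.024)&(P[...,2]<.033)&(z>0)&(P[...,0]>x0)&(P[...,0]<x1)&(P[...,1]>y0)&(P[...,1]<y1)
    k,l,st,_=cv2.connectedComponentsWithStats(ok.astype(np.uint8))
    for i in range(1,k):
        if st[i,4]>25:
            q=P[l==i]; print(" comp",st[i].tolist(),np.median(q,0).round(4),np.ptp(q,axis=0).round(3))
m=d["scene"][2];print("rim",ray(m,[(351,213),(315,286),(338,178),(304,168)],.016).round(3).tolist())
m=d["side"][2];print("rim",ray(m,[(218,240),(222,194),(257,272),(307,272),(334,238)],.016).round(3).tolist())
print("vials",ray(d["side"][2],[(337,214),(353,207)],.095).round(3).tolist(),ray(d["scene"][2],[(261,141),(279,138)],.095).round(3).tolist())
E
```

```text
scene caps z.029 [[0.642, 0.093], [0.531, 0.091], [0.534, 0.179]]
 comp [284, 120, 30, 26, 87] [ 0.6686 -0.1814  0.0286] [0.028 0.122 0.009]
 comp [228, 124, 44, 17, 122] [ 0.7875 -0.1438  0.0283] [0.129 0.022 0.009]
 comp [272, 160, 13, 7, 42] [ 0.6623 -0.0496  0.0284] [0.024 0.019 0.009]
 comp [255, 164, 12, 6, 42] [ 0.6933 -0.0231  0.0282] [0.023 0.016 0.009]
 comp [251, 202, 14, 11, 115] [0.6439 0.0941 0.0278] [0.027 0.027 0.006]
 comp [304, 217, 14, 11, 124] [0.5311 0.0923 0.0279] [0.027 0.027 0.006]
 comp [283, 248, 16, 12, 156] [0.5332 0.1814 0.0278] [0.027 0.026 0.006]
side caps z.029 [[0.647, 0.087], [0.533, 0.086], [0.536, 0.175]]
 comp [379, 192, 42, 26, 181] [0.8162 0.0852 0.0285] [0.051 0.114 0.009]
 comp [246, 195, 14, 8, 83] [0.5343 0.1728 0.0289] [0.027 0.028 0.007]
 comp [288, 194, 26, 7, 93] [0.6326 0.1667 0.0282] [0.053 0.026 0.009]
 comp [303, 210, 15, 8, 96] [0.644  0.0852 0.0288] [0.027 0.024 0.007]
 comp [244, 213, 15, 8, 99] [0.533  0.0843 0.029 ] [0.027 0.026 0.006]
 comp [327, 249, 18, 9, 83] [ 0.6669 -0.0733  0.0288] [0.028 0.015 0.009]
 comp [264, 328, 10, 6, 45] [ 0.5583 -0.2461  0.0251] [0.011 0.01  0.002]
rim [[0.472, 0.025, 0.016], [0.472, 0.223, 0.016], [0.532, -0.071, 0.016], [0.613, -0.075, 0.016]]
rim [[0.475, 0.019, 0.016], [0.467, 0.239, 0.016], [0.543, -0.094, 0.016], [0.62, -0.102, 0.016], [0.678, 0.005, 0.016]]
vials [[0.67, -0.067, 0.095], [0.699, -0.043, 0.095]] [[0.692, -0.028, 0.095], [0.663, -0.053, 0.095]]
```

```bash
cat > look.py <<'E'
from workcell import r, optics, command_gripper
import numpy as np, cv2, pickle
from scipy.spatial.transform import Rotation as Ro
def wrist():
    s=r.read_state(); p,z=optics.get_image("wrist"); c=optics.camera_model("wrist")
    T=np.eye(4); T[:3,:3]=Ro.from_quat(s["eef_rot"]).as_matrix(); T[:3,3]=s["eef_pos"]
    T=np.linalg.inv(T@c["tool_from_camera"]); return p,z,{"K":c["K"],"R":T[:3,:3],"t":T[:3,3]}
E
python3 - <<'E'
from look import *
from vis import *
c=optics.camera_model("wrist"); print(c["tool_from_camera"].round(3).tolist(),c["K"][0,0])
for q in([.7071068,.7071068,0,0],[-.7071068,.7071068,0,0]):
    T=c["tool_from_camera"]; Rm=Ro.from_quat(q).as_matrix(); o=Rm@T[:3,3]
    ax=Rm@T[:3,2]; print(q,o.round(3),ax.round(2))
    h=.36; pos=np.array([.575,.075,h])-o; pos=pos-np.r_[ax[:2]/-ax[2]*(h-.01),0]
    j=r.solve_ik(pos,q); print(pos.round(3),None if j is None else np.round(j,2))
    j=r.solve_ik([.575,-.04,.05],q); print(None if j is None else np.round(j,2))
E
```

```text
[[0.001, -0.956, -0.294, 0.076], [1.0, 0.0, 0.002, -0.0], [-0.002, -0.294, 0.956, -0.146], [0.0, 0.0, 0.0, 1.0]] 303.7254583495086
[0.7071068, 0.7071068, 0, 0] [-0.     0.076  0.146] [ 0.   -0.29 -0.96]
[0.575 0.107 0.214] [ 0.05  0.46  1.38 -0.    1.3   0.05]
[-0.2   0.63  1.59 -0.    0.92 -0.2 ]
[-0.7071068, 0.7071068, 0, 0] [ 0.    -0.076  0.146] [-0.    0.29 -0.96]
[0.575 0.043 0.214] [-0.06  0.45  1.4  -0.    1.29  3.08]
[-0.2   0.63  1.59 -0.    0.92  2.94]
```

```bash
python3 - <<'E'
from look import *
from vis import *
q=[.7071068,.7071068,0,0]
r.reach([.575,.107,.214],q); command_gripper(.018); r.hold(.2)
d=wrist(); pickle.dump(d,open("w0.pkl","wb")); p,z,m=d
print(r.read_state()["time_s"],r.read_state()["grip_width"])
o=ortho(p,m,.016,.45,.72,-.12,.26,2000)
cv2.imwrite("pics/w0.png",cv2.cvtColor(o,cv2.COLOR_RGB2BGR))
E
```

```text
2.9583 0.018062201386974664
```

View pics/w0.png

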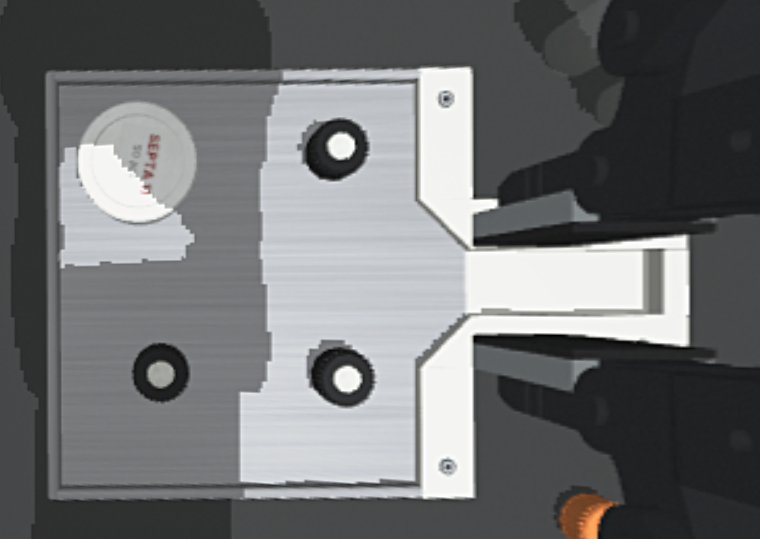

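The rectified wrist view at z = 0.016 (0.5 mm/px) shows:
- Gate centre at about (470,282), slot end at about (663,281), and the slot 66 px = 33 mm wide, which matches.
- The caps near (340,148), (345,378) and (160,373), all with pale septa on the deck.
- The tin at (137,162).

Next I get the cap positions from depth, then touch down on free deck to find the tip height at a 12 mm finger opening.

```bash
python3 - <<'E'
from look import *
from vis import *
p,z,m=pickle.load(open("w0.pkl","rb")); P=cloud(m,z)
ok=(P[...,2]>.026)&(P[...,2]<.035)&(z>0)&(P[...,0]>.48)&(P[...,0]<.69)&(P[...,1]>.05)&(P[...,1]<.24)
k,l,st,_=cv2.connectedComponentsWithStats(ok.astype(np.uint8))
for i in range(1,k):
    if st[i,4]>25:
        c=np.argwhere(l==i)[:,::-1]; (u,v),rad=cv2.minEnclosingCircle(c.astype(np.float32))
        q=P[l==i]; print(st[i,4],((q.max(0)+q.min(0))/2).round(4),np.ptp(q,axis=0).round(3),ray(m,[(u,v)],.029).round(4))
q=[.7071068,.7071068,0,0]
command_gripper(.012)
r.move_straight([.579,.125,.05],q,speed=.15)
hit=r.move_straight([.579,.125,.025],q,speed=.02,max_force=3)
s=r.read_state(); print(hit,s["eef_pos"].round(4),s["contact_force"].round(2),s["grip_width"],s["time_s"])
r.move_straight([.579,.125,.07],q,speed=.15)
E
```

```text
544 [0.534  0.1798 0.0287] [0.027 0.027 0.005] [[0.5348 0.18   0.029 ]]
446 [0.6442 0.0928 0.0286] [0.028 0.027 0.005] [[0.6437 0.0935 0.029 ]]
439 [0.5318 0.0896 0.0287] [0.027 0.028 0.005] [[0.5321 0.0906 0.029 ]]
False [0.5791 0.125  0.0251] [-0.29 -0.19  0.07] 0.011945735713635816 5.8417
```

```bash
python3 - <<'E'
from look import *
q=[.7071068,.7071068,0,0]
r.move_straight([.579,.125,.027],q,speed=.15)
hit=r.move_straight([.579,.125,.008],q,speed=.02,max_force=3)
s=r.read_state(); print(hit,s["eef_pos"].round(4),s["contact_force"].round(2),s["grip_width"],s["time_s"])
p,z=optics.get_image("side"); cv2.imwrite("pics/touch.png",cv2.resize(cv2.cvtColor(p[130:280,180:380],cv2.COLOR_RGB2BGR),(800,600)))
if hit: r.move_straight(s["eef_pos"]+[0,0,.04],q,speed=.15)
E
```

```text
False [0.5791 0.125  0.0081] [0.33 0.48 0.81] 0.012232436435193944 7.825
```

View pics/touch.png

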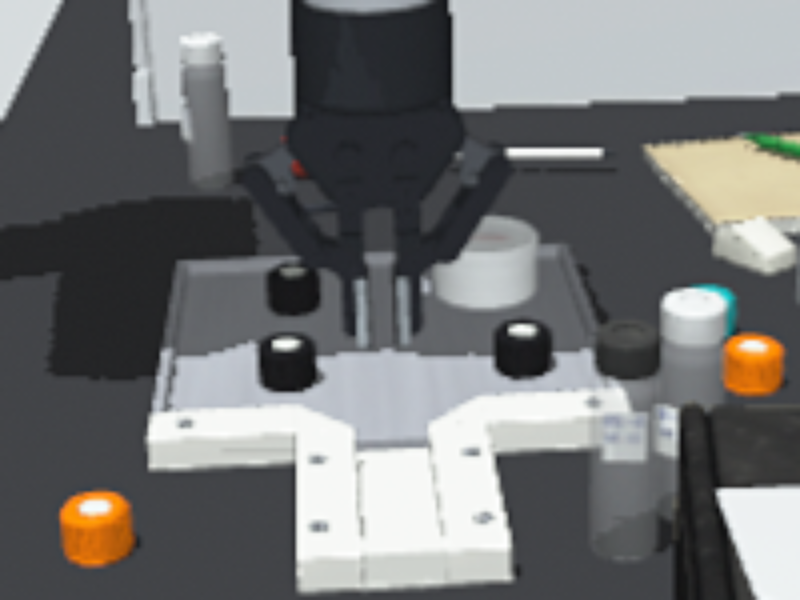

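The crop shows the open fingers upright between the caps, with the tips at crop (365,345) and (408,338), very near the deck. The tin and vials are untouched. I continue the touch-down.

```bash
python3 - <<'E'
from look import *
from vis import *
m=optics.camera_model("side")
for zz in(.005,.009,.013,.017): print(zz,ray(m,[(180+365/4,130+345/4),(180+408/4,130+338/4)],zz).round(4).tolist())
q=[.7071068,.7071068,0,0]
hit=r.move_straight([.579,.125,-.004],q,speed=.02,max_force=3)
s=r.read_state(); print(hit,s["eef_pos"].round(4),s["contact_force"].round(2),s["grip_width"],s["time_s"])
if hit: r.move_straight(s["eef_pos"]+[0,0,.012],q,speed=.1)
s=r.read_state(); print(s["eef_pos"].round(4),s["contact_force"].round(2))
E
```

```text
0.005 [[0.5718, 0.133, 0.005], [0.5937, 0.1391, 0.005]]
0.009 [[0.5717, 0.1243, 0.009], [0.5934, 0.1303, 0.009]]
0.013 [[0.5716, 0.1155, 0.013], [0.593, 0.1214, 0.013]]
0.017 [[0.5715, 0.1067, 0.017], [0.5927, 0.1126, 0.017]]
True [0.5793 0.125  0.0063] [-0.08 -0.82  5.32] 0.011602140666123547 8.1667
[0.5798 0.1251 0.0188] [ 0.26  0.42 -0.61]
```

```bash
cat > push.py <<'E'
from look import *
from vis import *
Q0=Ro.from_quat([.7071068,.7071068,0,0]); Z=.0155; OFF=.0237; GX=.579; GY=.0245
def pose(cap,psi,back=0.,z=Z):
    d=np.array([np.sin(psi),-np.cos(psi)]); p=np.array(cap)-d*(OFF+back)
    return [p[0],p[1],z],(Ro.from_euler("z",psi)*Q0).as_quat()
def go(cap,psi,back=0.,z=Z,speed=.1,f=None):
    hit=r.move_straight(*pose(cap,psi,back,z),speed=speed,max_force=f)
    if hit: print("FORCE",r.read_state()["contact_force"].round(1),r.read_state()["eef_pos"].round(4))
    return hit
def approach(cap,psi):
    r.reach(*pose(cap,psi,.009,.06)); go(cap,psi,.009,Z,.1)
def sweep(a,b,psi):
    return go(a,psi,.001,speed=.05) or go(b,psi,speed=.06,f=8)
def turn(cap,psi):   # swing round the cap to heading 0
    for t in np.linspace(psi,0,max(2,int(abs(psi)/.35)+1)): go(cap,t,.006,speed=.08)
def heading(a,b): return np.arctan2(b[0]-a[0],-(b[1]-a[1]))
def caps(side=True):
    "cap tops found in side+scene depth, by camera"
    for n in("scene","side"):
        p,z=optics.get_image(n); m=optics.camera_model(n); P=cloud(m,z)
        ok=(P[...,2]>.02)&(P[...,2]<.034)&(z>0)&(P[...,0]>.48)&(P[...,0]<.69)&(P[...,1]>-.085)&(P[...,1]<.22)&(p.max(-1)<75)
        k,l,st,_=cv2.connectedComponentsWithStats(ok.astype(np.uint8))
        for i in range(1,k):
            if st[i,4]>20: q=P[l==i]; print(n,st[i].tolist(),((q.max(0)+q.min(0))/2).round(4),np.percentile(q[:,2],90).round(4))
    return p
def st(): s=r.read_state(); print("t",s["time_s"],s["eef_pos"].round(4),s["contact_force"].round(1))
E
python3 - <<'E'
from push import *
print(r.tip_extent)
B=(.532,.090); W=(GX,.068); h=heading(B,W)
approach(B,h); sweep(B,W,h); st()
turn(W,h); st()
p=caps(); cv2.imwrite("pics/b1.png",cv2.resize(cv2.cvtColor(p[130:280,180:380],cv2.COLOR_RGB2BGR),(800,600)))
E
```

```text
0.025
t 11.45 [0.5571 0.0782 0.0154] [ 0.2 -0.4 -0.2]
t 13.275 [0.5787 0.0976 0.0154] [-0.1 -0.6 -0.7]
scene [251, 203, 14, 11, 89] [0.6421 0.096  0.0253] 0.0292
scene [282, 207, 7, 15, 34] [0.5867 0.0894 0.0272] 0.0324
scene [284, 248, 15, 14, 128] [0.5331 0.1814 0.0257] 0.0293
side [246, 196, 14, 9, 71] [0.5351 0.1747 0.0253] 0.0296
side [303, 210, 15, 10, 105] [0.6452 0.0881 0.0253] 0.0298
side [269, 213, 15, 15, 101] [0.5794 0.0692 0.0263] 0.0301
```

View pics/b1.png

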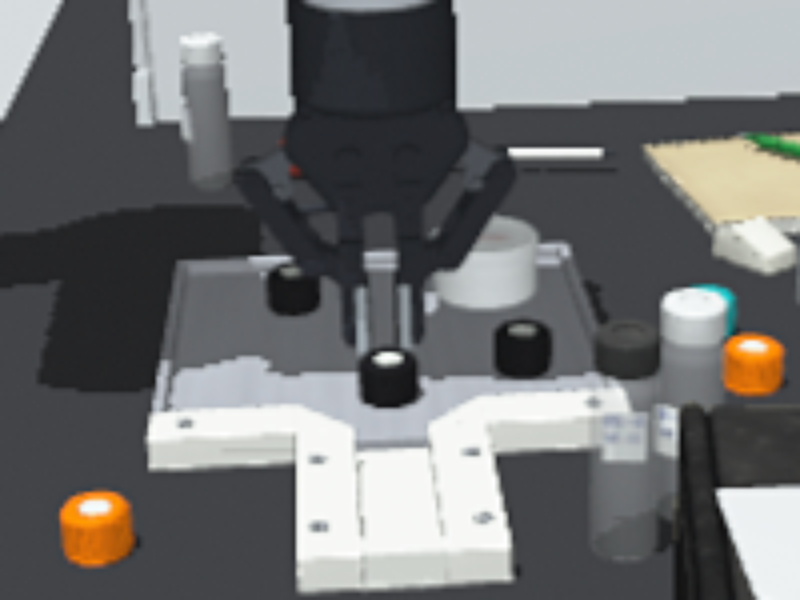

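The crop shows cap B at (388,375) on the gate's centre line, with the fingers squarely behind it. Now I sweep it through.

```bash
python3 - <<'E'
from push import *
W=(GX,.068)
go(W,0,.001,speed=.05)
h=go((GX,GY-.066),0,speed=.05,f=8); st()
if not h: go((GX,GY-.066),0,.008); go((GX,GY-.066),0,.008,.06)
st(); p=caps(); cv2.imwrite("pics/b2.png",cv2.resize(cv2.cvtColor(p[130:280,180:380],cv2.COLOR_RGB2BGR),(800,600)))
E
```

```text
t 15.9833 [ 0.579  -0.0176  0.0155] [-0.3 -0.5 -0.8]
t 16.825 [ 0.5788 -0.0098  0.0599] [-0.3 -0.2 -0.4]
scene [307, 178, 11, 7, 37] [ 0.5766 -0.0298  0.0227] 0.0242
scene [251, 203, 14, 11, 98] [0.6426 0.0947 0.0256] 0.0295
scene [284, 249, 15, 13, 104] [0.5326 0.1813 0.0253] 0.0289
side [247, 196, 13, 9, 66] [0.5361 0.1738 0.0256] 0.0299
side [303, 211, 15, 9, 89] [0.6451 0.0864 0.0252] 0.0298
side [271, 245, 16, 10, 88] [ 0.5792 -0.0375  0.0229] 0.025
```

View pics/b2.png

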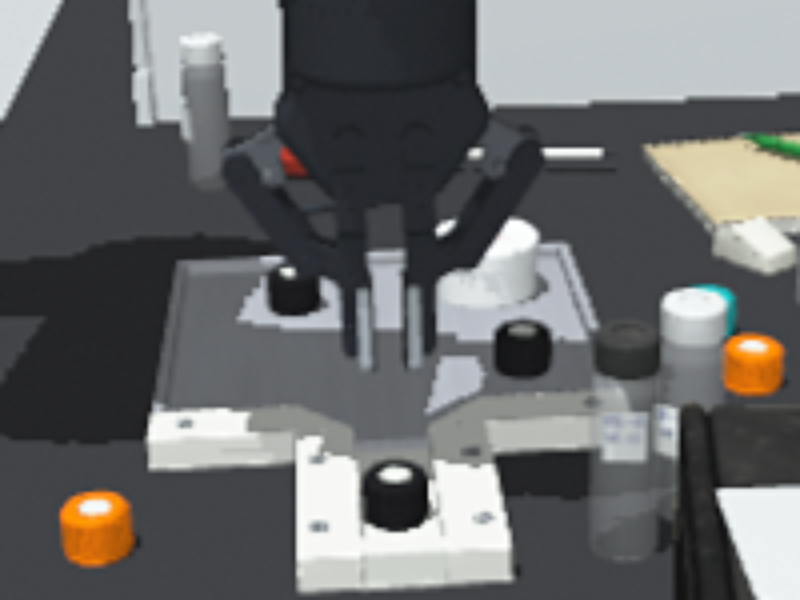

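The first cap lies in the slot at crop (395,490), with its top at 24–25 mm, so it is flat. It sits about 57–66 mm past the step. Next is cap A, then cap C.

```bash
python3 - <<'E'
from push import *
A=(.644,.0925); W=(GX,.068); h=heading(A,W)
approach(A,h); 
if sweep(A,W,h): raise SystemExit
st(); turn(W,h); p=caps()
go(W,0,.001,speed=.05)
e=(GX,GY-.048)
k=go(e,0,speed=.05,f=8); st()
if not k: go(e,0,.008); go(e,0,.008,.06)
st(); p=caps(); cv2.imwrite("pics/a2.png",cv2.resize(cv2.cvtColor(p[130:280,180:380],cv2.COLOR_RGB2BGR),(800,600)))
E
```

```text
t 20.4167 [0.6015 0.0764 0.0155] [ 0.7 -0.3 -0.4]
scene [281, 207, 7, 14, 33] [0.5876 0.0911 0.0271] 0.0311
scene [284, 248, 15, 14, 129] [0.5335 0.1809 0.0255] 0.0295
side [246, 196, 14, 9, 71] [0.5351 0.1745 0.025 ] 0.0296
side [269, 213, 15, 14, 103] [0.5795 0.0702 0.0258] 0.0298
side [271, 246, 16, 9, 79] [ 0.5792 -0.0391  0.0229] 0.0248
t 24.6667 [5.79e-01 4.00e-04 1.55e-02] [ 0.   0.7 -0.3]
t 25.5083 [0.5788 0.0082 0.0599] [-1.  -0.1  0.3]
scene [312, 173, 10, 8, 33] [ 0.5722 -0.0498  0.0232] 0.0247
scene [303, 181, 12, 10, 54] [ 0.5784 -0.0161  0.0228] 0.024
scene [284, 248, 15, 14, 110] [0.5329 0.1812 0.0256] 0.0293
side [247, 196, 13, 9, 72] [0.5361 0.174  0.0254] 0.03
side [271, 240, 16, 21, 182] [ 0.5795 -0.0381  0.023 ] 0.0249
```

View pics/a2.png

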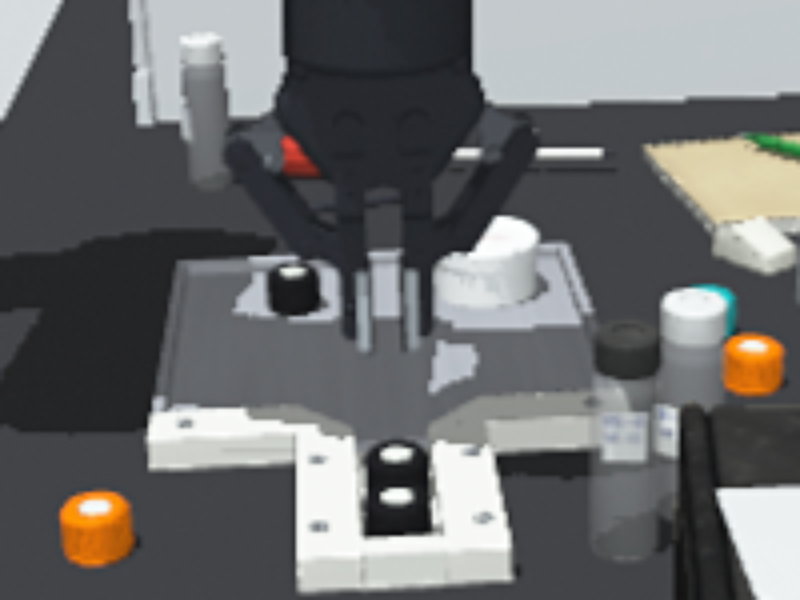

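Two caps lie flat in the slot at crop (397,455) and (397,500), tops at about 24 mm. Now cap C.

```bash
python3 - <<'E'
from push import *
C=(.5343,.1797); W=(GX,.068); h=heading(C,W)
approach(C,h)
if sweep(C,W,h): raise SystemExit
st(); turn(W,h); p=caps()
go(W,0,.001,speed=.05)
e=(GX,GY-.022)
k=go(e,0,speed=.05,f=8); st()
go(e,0,.008); go(e,0,.008,.06); go((GX,.12),0,0,.12,.15)
st(); p=caps(); cv2.imwrite("pics/c2.png",cv2.resize(cv2.cvtColor(p[130:280,180:380],cv2.COLOR_RGB2BGR),(800,600)))
E
```

```text
t 29.5333 [0.5701 0.0902 0.0155] [-0.7 -0.1 -0.7]
scene [309, 173, 13, 8, 41] [ 0.5771 -0.0498  0.0232] 0.0243
scene [282, 207, 6, 15, 35] [0.588  0.0887 0.0271] 0.0308
side [269, 213, 15, 14, 102] [0.5795 0.0708 0.0256] 0.0299
side [271, 241, 16, 20, 170] [ 0.5794 -0.0401  0.023 ] 0.0249
t 32.15 [0.579  0.0265 0.0155] [-1.2 -0.6 -0.3]
t 33.975 [0.5787 0.1431 0.1194] [-0.7 -0.3 -0.1]
scene [305, 173, 17, 15, 86] [ 0.5764 -0.0379  0.023 ] 0.0247
scene [298, 188, 13, 9, 53] [0.5772 0.0101 0.0234] 0.0249
side [271, 234, 17, 27, 250] [ 0.5794 -0.0272  0.023 ] 0.025
```

View pics/c2.png

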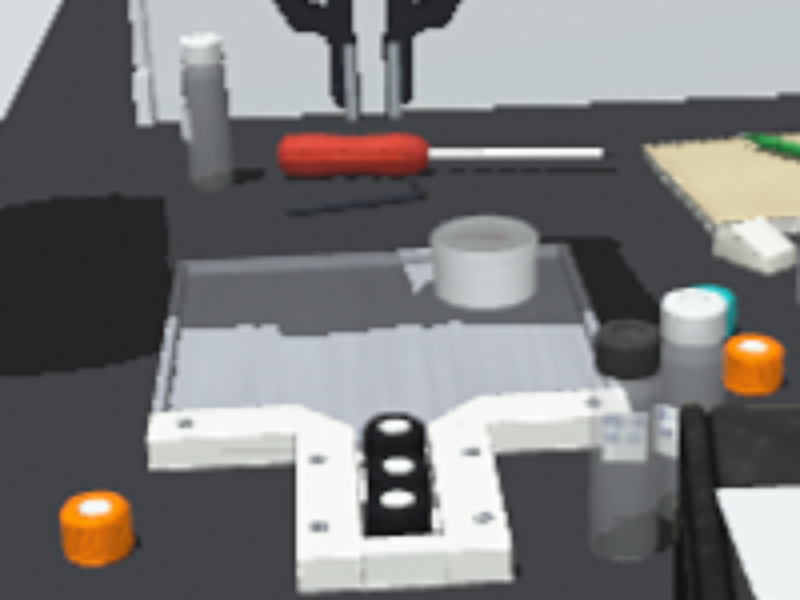

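All three caps are in the slot at crop (393,425), (397,465) and (397,500). The last one sits nearest the step, so I check its margin and tilt from the wrist camera.

```bash
python3 - <<'E'
from push import *
r.reach([.579,.10,.214],Q0.as_quat()); r.hold(.2)
p,z,m=wrist(); P=cloud(m,z)
ok=(P[...,2]>.0205)&(P[...,2]<.034)&(z>0)&(abs(P[...,0]-.579)<.025)&(P[...,1]>-.1)&(P[...,1]<.04)
pts=P[ok]; print(len(pts))
pale=ok&(p.min(-1)>120)
k,l,s,_=cv2.connectedComponentsWithStats(pale.astype(np.uint8))
for i in range(1,k):
    if s[i,4]>15:
        q=P[l==i]; c=q.mean(0); w=np.linalg.svd(q-c)[2][2]
        near=pts[np.hypot(*(pts-c)[:,:2].T)<.0145]; A=np.c_[near[:,:2],np.ones(len(near))]
        print(s[i].tolist(),c.round(4),"tilt fit",np.linalg.lstsq(A,near[:,2],rcond=None)[0][:2].round(3),"tray y",(c[1]-GY).round(4))
o=ortho(p,m,.016,.48,.68,-.12,.1,3000); cv2.imwrite("pics/f.png",cv2.cvtColor(o,cv2.COLOR_RGB2BGR)); st()
E
```

```text
1013
[277, 251, 11, 11, 89] [0.5792 0.0093 0.0237] tilt fit [ 0.018 -0.025] tray y -0.0152
[277, 278, 11, 10, 82] [ 0.5794 -0.0267  0.0238] tilt fit [ 0.001 -0.034] tray y -0.0512
[276, 298, 10, 9, 74] [ 0.5775 -0.0549  0.0236] tilt fit [-0.019 -0.028] tray y -0.0794
t 34.8167 [0.5784 0.1003 0.2125] [ 0.6 -0.4  0.4]
```

View pics/f.png

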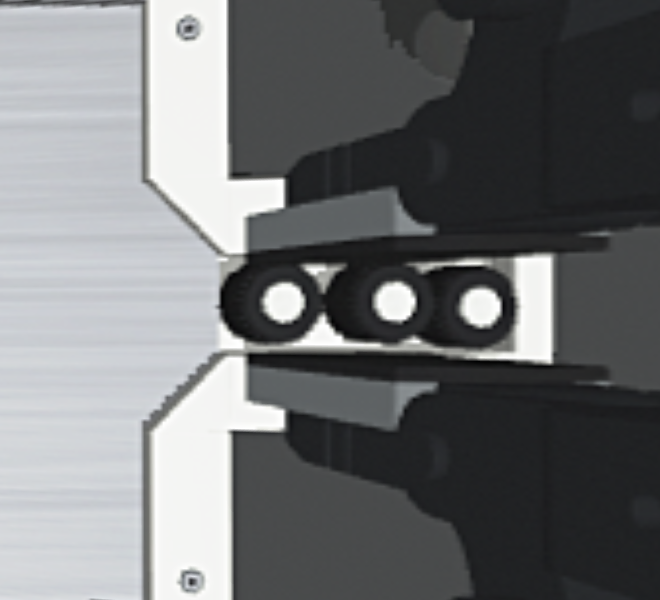

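The picture shows the three caps flat in a row between the slot walls at (283,300), (393,300) and (481,306), and the hand is clear. They measure 15, 51 and 79 mm past the step with equal top heights, all within limits.

```bash
python3 -c "
from workcell import r
print(r.finish_job())"
```

```text
the job is handed in; nothing more can be done
None
```

I swept all three black caps through the gate; they measure flat in a row in the slot (about 15, 51 and 79 mm past the step), the tin and vials look undisturbed, the hand is clear, and I handed the job in at about 35 s; no verdict came back.

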